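# Make up two orders on serving trays

### The arm

A 6-joint arm with a two-finger parallel gripper is mounted at the origin on a cart in front of the work surface, level with it; the furniture and walls round the work are solid. World frame = base frame: x ahead of the robot, y to its left, z up, the work surface at z = 0. Lengths are in m, angles in rad, forces in N, time in s.
With the tool pointing down it reaches from about 0.225 to 0.875 m from the base axis. Payload 3.4 kg.
Tool frame: the origin (TCP) lies between the finger pads; the fingertips stand 11 mm ahead of it and the grasp point (between the pads) lies 8 mm behind it; z points along the fingers, y is the line along which they close (so a half turn about z gives the same grasp; the last joint's range is limited). The gripper opens to 85 mm and grips with 20 to 120 N. Pads are 22 mm wide; open, the fingers measure 114 mm over their backs; the gripper's body (76 mm by 85 mm) begins 54 mm behind the grasp point. The pads swing forward as they close: fully open they stand 13 mm farther back than shut.
Start: joints at [-1.293, 0.276, 1.505, -0, 1.361, -0.121], TCP at [0.223, -0.53, 0.242] pointing down, gripper open.
Joint ranges: [-2.89, 2.89], [-0.75, 2.08], [0.22, 2.7], [-1.18, 4.32], [0.11, 2.71], [-2.7, 2.7]. Speed limits (rad/s): [2.57, 2.57, 3.14, 3.14, 3.14, 3.14].

### API

Orientations are given as a unit quaternion [w, x, y, z].
In Python, from rig import sensors, eyes, manip gives the robot as it stands.
- The arm moves only by the tool drive_tool, never from a script. Its argument "deltas" is a list of rows, each an object with "linear": the shift along the world's x, y, z in mm, a list of three; "twist": the turn about the world's z in degrees; "claw": the opening, from 0 (shut) to 1 (fully open). In form: [{"linear": [tx, ty, tz], "twist": twist, "claw": claw}, ...]. A call has 1 to 12 rows; each row is the pose to reach, as a shift and turn from the pose commanded when the call began; what a row does not reach only later rows make up. A row lasts 1/12 s, in which the tool goes at most 41.7 mm and 7.16 degrees, less where a joint would pass 70% of its speed; a pose out of reach is approached as far as the arm can. A call with a gripper value outside its range is refused whole. The fingers move at their own pace and stop on an object; "squeeze" is the grip in N (left out, the last holds). Time passes only in rows, so rows that repeat a pose let the fingers close. It gives the time, the measured TCP pose, the force, the opening and the grip force at its end, in the units of the state.
- sensors.get_state(): the state, without advancing time (a new reading comes with each control period).
- eyes.get_image(name): name is "scene" or "top" or "wrist"; returns the picture (480x640x3 uint8, red, green, blue); there is no depth.
- eyes.camera_model(name): a dict with "intrinsics" (3x3 intrinsics, pixels), "R" (3x3) and "t" (3): a world point X has camera coordinates R X + t. Camera axes: x right, y down, z forward; pixel columns grow to the right and rows downward; lengths in m; the calibration is good to about 2 mm. A picture is of the moment at which its call begins: read the wrist's pose just before it. camera_model takes no time and is no camera call; for the wrist camera it gives the pose at the moment of the call.
- manip.sign_off(): hands the job in; it is judged then, once.
The state is a dict: "clock": time; "qpos": joint angles; "qd": joint speeds; "effort": joint torques, N m; "position": TCP position; "ee_rot": TCP orientation; "contact_force": force on the tool from outside, world axes, zero at the start; "moment": the same for the moment, N m; "width": finger opening in m; "gripper_force": force on a finger pad.
Only numpy, scipy, OpenCV 4.12 (cv2) and the standard library are available. Lean on these libraries where they do the work, as an engineer would, in place of code of your own. Each camera call takes 0.05 s, during which the arm holds its last target. There are 200 camera calls.

### The job

Make up two orders from the food and crockery standing at the back of the counter. On the tray with the handle loop, stand the cup in the round recess and lay the brownie in the square recess; on the tray without a handle, stand the jam jar in the round recess and the muffin in the square recess, everything upright and sitting flat on the floor of its recess. Leave the biscuit and the service bell where they are.

Things in the scene. Friction and masses are not known exactly. Their poses are not given: they have to be found in the camera images.
- cup_center (a point): centre (half-way up) of a small white patterned handleless cup, open at the top, 58 mm across at the rim and 52 mm at the foot, 62 mm tall, upright, z up
- brownie_center (a point): centre (half-way up) of a dark brown brownie, a square block 50 mm (its x) by 52 mm (its y), 26 mm tall, z up; the colliding shape is a plain box
- jam_jar_center (a point): centre (half-way up) of a round jar of red jam with a yellow lid, 60 mm across, 70 mm tall, upright, z up
- muffin_center (a point): centre (half-way up) of a small chocolate muffin in a paper case, upright, about 46 mm tall; solid is a round foot 48 mm across up to 30 mm above its underside and a cap 53 mm across above that (it looks up to 61 mm across). Not the muffins under the glass dome
- biscuit_center (a point): centre (half-way up) of a round flat butter biscuit, 58 mm across, 12 mm tall, standing among the other stock; not part of either order, leave it. The five stock things stand in one row along the counter, neighbours about 100 mm apart (centres), between the trays and a big fixed shop scale whose foot is some 100 mm behind the row
- handled_tray: fixed wooden tray with a loop handle: a rounded board 104 mm (x) by 184 mm (y), flat grip loop reaching out to y = +138 mm. Origin under the board's centre, on the counter; z up, x across the counter to the stock. Top at z = 12 mm. Two recesses 3 mm deep (floors at z = 9 mm): round, 76 mm across, centred at (x, y) = (0, -43) mm; square, 70 x 70 mm, sides along x and y, centred at (0, 43) mm.
- plain_tray: fixed wooden tray without a handle: a rounded board 104 mm (x) by 184 mm (y). Origin under the board's centre, on the counter; z up, x across the counter to the stock. Top at z = 12 mm. Two recesses 3 mm deep (floors at z = 9 mm): round, 76 mm across, centred at (x, y) = (0, 43) mm; square, 70 x 70 mm, sides along x and y, centred at (0, -43) mm.
- service_bell: bystander: round chrome counter bell, 83 mm across, 62 mm tall, right of the trays; origin at the centre of its underside. A fixed glass sugar pourer, 156 mm tall, stands near it at the counter's edge; a fixed wall shelf with mugs hangs over the far left, beyond the counter's end
There are look-alikes about, which are no part of the job. What is shaped like the part that bears jam_jar_center but pink is not meant.

How it is judged:
By the outcome, as a careful person would: the job done as asked, in the order asked, and still so for the second after the job is handed in, with the robot touching nothing.
It also fails if it takes over 109 s, if anything falls off the work surface, if the arm or the gripper's body presses on something with over 40 N, if the wrist force passes 120 N, or if a joint passes its speed limit or range.

## Working session

There is one attempt and no reset: what is moved stays moved. The work goes in short steps, Python scripts to look and compute and a tool call to move; the robot and the scene stay as the last step left them, time stands still between calls to the robot, and variables do not carry over. Pictures are saved under pics/ and viewed, at most 14 in all, crops included, and the job is handed in when it is done.

Besides the shell and the picture viewer there is one more tool, called after ">>>" as a command line: name --argument value ..., lists and objects as JSON in quotes. drive_tool: Moves the arm, as the interface text tells. Its arguments: {"type":"object","properties":{"deltas":{"type":"array","items":{"type":"object","properties":{"linear":{"type":"array","items":{"type":"number"}},"twist":{"type":"number"},"claw":{"type":"number"}}}},"squeeze":{"type":"number"}},"required":["deltas"]}

```bash
mkdir -p pics; ls
python3 - <<'E'
from rig import sensors, eyes
import cv2,numpy as np
s=sensors.get_state(); print({k:np.round(v,3).tolist() for k,v in s.items()})
for n in("scene","top"):
    cv2.imwrite(f"pics/{n}0.png",eyes.get_image(n)[:,:,::-1])
    m=eyes.camera_model(n); R=np.array(m["R"]);print(n,np.round(m["intrinsics"],1).tolist(),"C",np.round(-R.T@np.array(m["t"]),3),np.round(R,2).tolist())
E
```

```text
pics
{'clock': 0.0, 'qpos': [-1.293, 0.277, 1.506, 0.0, 1.361, -0.121], 'qd': [-0.001, -0.002, 0.001, -0.001, 0.001, -0.001], 'effort': [-0.001, -41.678, -24.581, -0.0, 0.011, -0.0], 'position': [0.223, -0.529, 0.241], 'ee_rot': [-0.001, 0.98, 0.198, -0.0], 'contact_force': [-0.12, -0.802, 0.452], 'moment': [-0.013, 0.061, -0.071], 'gripper_force': 0.0, 'width': 0.086}
scene [[575.7, 0.0, 327.4], [0.0, 575.7, 233.6], [0.0, 0.0, 1.0]] C [-0.189  0.732  0.677] [[-0.78, -0.62, 0.02], [-0.31, 0.35, -0.88], [0.54, -0.7, -0.47]]
top [[435.3, 0.0, 325.8], [0.0, 435.3, 237.2], [0.0, 0.0, 1.0]] C [ 0.399 -0.208  1.072] [[-0.03, -1.0, -0.01], [-0.99, 0.03, -0.11], [0.11, 0.0, -0.99]]
```

View pics/top0.png

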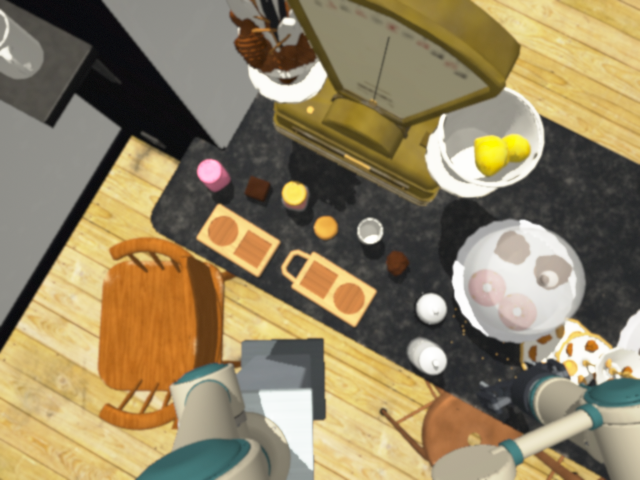

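View pics/scene0.png

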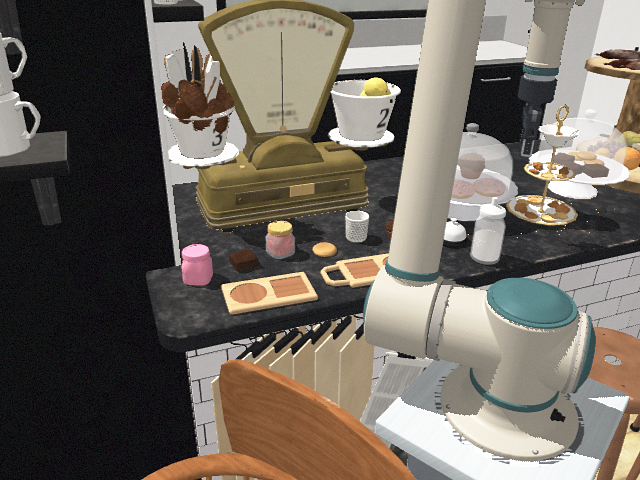

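Run:
```python
import cv2
t=cv2.imread("pics/top0.png");s=cv2.imread("pics/scene0.png")
cv2.imwrite("pics/c1.png",cv2.resize(t[150:340,180:440],None,fx=3,fy=3,interpolation=cv2.INTER_CUBIC))
cv2.imwrite("pics/c2.png",cv2.resize(s[200:320,170:410],None,fx=3.3,fy=3.3,interpolation=cv2.INTER_CUBIC))
```

```text
(no output)
```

View pics/c1.png

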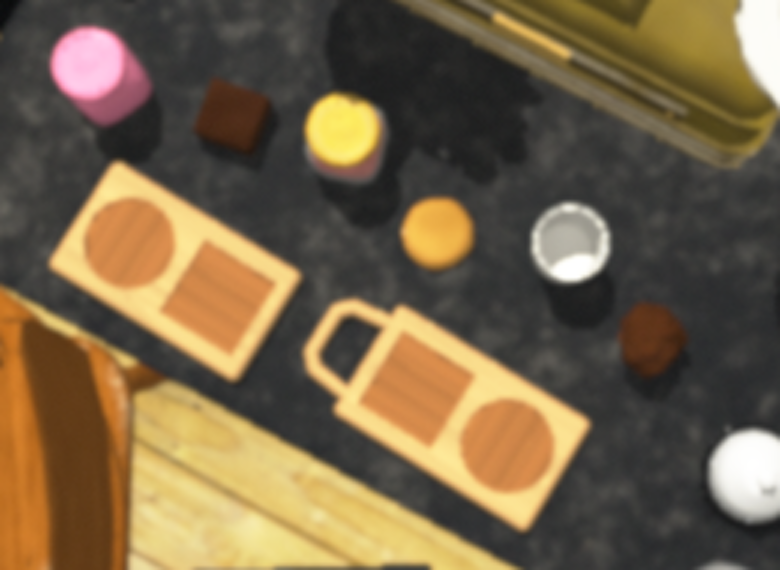

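View pics/c2.png

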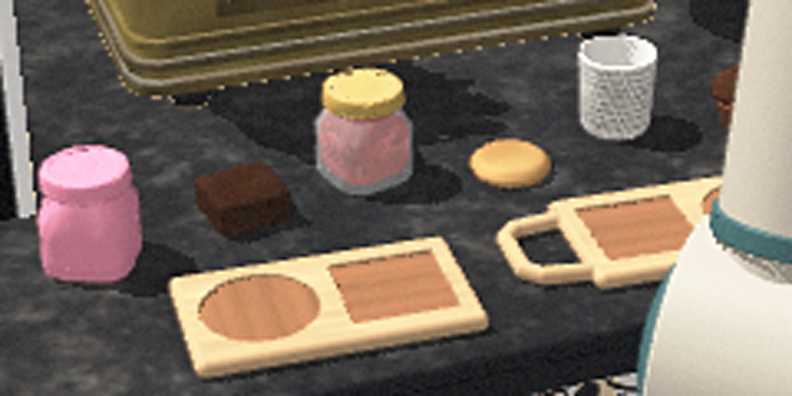

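```bash
cat > h.py <<'E'
import numpy as np,cv2
from rig import sensors,eyes
def ray(m,u,v,z):
    K=np.array(m["intrinsics"]);R=np.array(m["R"]);t=np.array(m["t"])
    C=-R.T@t;d=R.T@np.linalg.solve(K,[u,v,1]);return (C+d*(z-C[2])/d[2])
def proj(m,X):
    p=np.array(m["intrinsics"])@(np.array(m["R"])@np.array(X)+np.array(m["t"]));return p[:2]/p[2]
E
python3 - <<'E'
from h import *
m=eyes.camera_model("top");t=cv2.imread("pics/top0.png")
f=lambda cu,cv_,z:ray(m,180+(cu+.5)/3-.5,150+(cv_+.5)/3-.5,z)
P={n:f(*a) for n,a in dict(pr=(129,242,.0095),ps=(219,298,.0095),hs=(415,388,.0095),hr=(507,445,.0095),jar=(345,130,.070),jarpink=(90,62,.07),cup=(570,243,.062),brownie=(233,113,.026),biscuit=(437,233,.010),muffin=(652,338,.038),bell=(752,477,.03)).items()}
for n,p in P.items(): print(n,np.round(p*1000,1), "r",round(np.hypot(*p[:2]),3))
for a,b in(("ps","pr"),("hr","hs")):
    d=(P[b]-P[a])[:2];print("dist",np.hypot(*d)*1000,"yaw of +y: ",np.degrees(np.arctan2(d[1],d[0]))-90, "centre",(P[a]+P[b])/2)
pts=[(118,162),(300,274),(236,380),(50,263)]
q=[f(*p,.012)[:2] for p in pts];print([round(float(np.hypot(*(q[i]-q[i-1])))*1000) for i in range(4)])
# brownie corners
q=[f(*p,.026)[:2] for p in [(217,80),(271,98),(249,148),(197,128)]];print("brownie yaw",[round(float(np.degrees(np.arctan2(*(q[i]-q[i-1])[::-1]))),1) for i in range(4)],[round(float(np.hypot(*(q[i]-q[i-1])))*1000) for i in range(4)])
print(sensors.get_state()["qpos"])
E
```

```text
pr [539.7  48.2   9.5] r 0.542
ps [491.5 -25.3   9.5] r 0.492
hs [ 413.9 -183.5    9.5] r 0.453
hr [ 366.1 -256.4    9.5] r 0.447
jar [ 615.1 -135.4   70. ] r 0.63
jarpink [675.3  64.   70. ] r 0.678
cup [ 522.2 -308.3   62. ] r 0.606
brownie [641.3 -41.   26. ] r 0.643
biscuit [ 539.9 -204.8   10. ] r 0.577
muffin [ 447.6 -372.5   38. ] r 0.582
bell [ 336.4 -447.5   30. ] r 0.56
dist 87.90926301707844 yaw of +y:  -33.263381695781234 centre [0.51559939 0.01145819 0.0095    ]
dist 87.20676768609285 yaw of +y:  -33.22750118379196 centre [ 0.38996551 -0.21995357  0.0095    ]
[99, 178, 100, 181]
brownie yaw [-22.9, -110.3, 155.7, 67.1] [43, 47, 45, 46]
[-1.29301974e+00  2.76530516e-01  1.50601249e+00 -1.80091455e-05
  1.36068116e+00 -1.21002071e-01]
```

Top picture (480 row frame): pink jar (210,171) is the look-alike with a pink lid; the yellow-lidded red jar (295,193) is the one meant. Brownie (257,188), biscuit (325,227), cup (370,231), muffin (397,262); plain tray (238,240), handled tray (331,289). The measured recess spacing is 87.5 mm against the 86 mm given. I'm moving over the cup now, with the closing line turned along the tray x axis (-33°).

>>> drive_tool --deltas '[{"linear": [33,25,0],"twist": 7,"claw": 1},{"linear": [66,50,0],"twist": 14,"claw": 1},{"linear": [100,74,0],"twist": 20,"claw": 1},{"linear": [133,99,0],"twist": 27,"claw": 1},{"linear": [166,123,0],"twist": 34,"claw": 1},{"linear": [199,148,0],"twist": 34,"claw": 1},{"linear": [232,173,0],"twist": 34,"claw": 1},{"linear": [265,197,0],"twist": 34,"claw": 1},{"linear": [299,222,0],"twist": 34,"claw": 1},{"linear": [299,222,0],"twist": 34,"claw": 1},{"linear": [299,222,0],"twist": 34,"claw": 1}]' --squeeze 30

```text
clock: 1.02
position: [0.5237, -0.306, 0.2415]
ee_rot: [-0.001, 0.878, 0.478, -0.0]
contact_force: [-0.6, -0.7, -0.2]
width: 0.0853
gripper_force: 0.0
```

Run:
```python
from h import *
import pickle
s=sensors.get_state();m=eyes.camera_model("wrist");im=eyes.get_image("wrist")[:,:,::-1]
print(s["clock"],s["position"],s["ee_rot"])
cv2.imwrite("pics/w1.png",im);pickle.dump(m,open("w1.pkl","wb"))
R=np.array(m["R"]);print("C",-R.T@np.array(m["t"]),np.round(m["intrinsics"],1).tolist())
```

```text
1.0167 [ 0.52368806 -0.30600774  0.24152731] [-5.50521315e-04  8.78428675e-01  4.77873104e-01 -2.36433416e-04]
C [ 0.55960881 -0.24961483  0.37244826] [[364.9, 0.0, 323.4], [0.0, 364.9, 238.4], [0.0, 0.0, 1.0]]
```

View pics/w1.png

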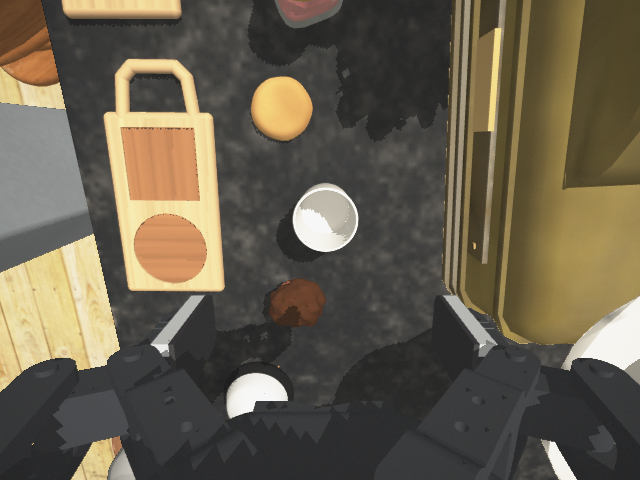

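Wrist view: the cup's rim is centred at about (326,218). The handled tray's square recess is at (160,164) and its round one at (170,248). The muffin is at (297,303) and the biscuit at (282,108).

Run:
```python
from h import *
import pickle
m=pickle.load(open("w1.pkl","rb"))
for n,u,v,z in[("cup",325.5,219,.062),("hs",160.5,164,.0095),("hr",170.5,248,.0095),("muffin",297,303,.038),("biscuit",282,108,.012)]:
    print(n,np.round(ray(m,u,v,z)*1000,1))
print("rim dia",1000*np.linalg.norm(ray(m,293,219,.062)-ray(m,358,219,.062)))
im=cv2.imread("pics/w1.png");hsv=cv2.cvtColor(im,cv2.COLOR_BGR2HSV)
mask=((hsv[...,0]<14)&(hsv[...,1]>90)&(hsv[...,2]>120)).astype(np.uint8);mask[:, :105]=0;mask[:,230:]=0
n,l,st,c=cv2.connectedComponentsWithStats(cv2.morphologyEx(mask,cv2.MORPH_OPEN,np.ones((3,3))))
P=[]
for i in range(1,n):
    if st[i,4]>1500: p=ray(m,*c[i],.0095);P.append(p);print(st[i],c[i],np.round(p*1000,1))
d=P[0]-P[1];print(np.linalg.norm(d)*1000,np.degrees(np.arctan2(d[1],d[0]))-90)
```

```text
cup [ 523.7 -308.2   62. ]
hs [ 412.2 -184.2    9.5]
hr [ 365.6 -256.3    9.5]
muffin [ 450.3 -369.4   38. ]
biscuit [ 541.3 -206.6   12. ]
rim dia 56.559663671439885
[ 122  128   77   72 4953] [161.44276196 163.2339996 ] [ 413.4 -184.1    9.5]
[ 135  216   71   66 3735] [170.14832664 248.19250335] [ 365.2 -256.2    9.5]
86.76340495965741 -33.78289710229696
```

>>> drive_tool --deltas '[{"linear": [0,-1,-40],"claw": 1},{"linear": [0,-2,-80],"claw": 1},{"linear": [0,-2,-120],"claw": 1},{"linear": [0,-2,-160],"claw": 1},{"linear": [0,-2,-190],"claw": 1},{"linear": [0,-2,-207],"claw": 1},{"linear": [0,-2,-207],"claw": 1},{"linear": [0,-2,-207],"claw": 1}]'

```text
$.deltas[0]: bad value
```

>>> drive_tool --deltas '[{"linear": [0,-1,-40],"twist": 0,"claw": 1},{"linear": [0,-2,-80],"twist": 0,"claw": 1},{"linear": [0,-2,-120],"twist": 0,"claw": 1},{"linear": [0,-2,-160],"twist": 0,"claw": 1},{"linear": [0,-2,-190],"twist": 0,"claw": 1},{"linear": [0,-2,-207],"twist": 0,"claw": 1},{"linear": [0,-2,-207],"twist": 0,"claw": 1},{"linear": [0,-2,-207],"twist": 0,"claw": 1}]'

```text
clock: 1.73
position: [0.5207, -0.3107, 0.0347]
ee_rot: [-0.001, 0.88, 0.475, -0.001]
contact_force: [-0.2, -0.4, 1.0]
width: 0.0857
gripper_force: 0.0
```

>>> drive_tool --deltas '[{"linear": [2,2,0],"twist": 0,"claw": 1},{"linear": [2,2,0],"twist": 0,"claw": 0.6},{"linear": [2,2,0],"twist": 0,"claw": 0.3},{"linear": [2,2,0],"twist": 0,"claw": 0.3},{"linear": [2,2,0],"twist": 0,"claw": 0.3},{"linear": [2,2,0],"twist": 0,"claw": 0.3},{"linear": [2,2,0],"twist": 0,"claw": 0.3},{"linear": [2,2,0],"twist": 0,"claw": 0.3}]' --squeeze 30

```text
clock: 2.4
position: [0.5249, -0.3084, 0.0373]
ee_rot: [0.001, 0.879, 0.476, 0.0]
contact_force: [-0.5, 0.3, 5.1]
width: 0.0563
gripper_force: 30.9
```

>>> drive_tool --deltas '[{"linear": [0,0,30],"twist": 0,"claw": 0.3},{"linear": [0,0,50],"twist": 0,"claw": 0.3},{"linear": [-25,8,50],"twist": 0,"claw": 0.3},{"linear": [-58,19,50],"twist": 0,"claw": 0.3},{"linear": [-91,30,50],"twist": 0,"claw": 0.3},{"linear": [-124,41,50],"twist": 0,"claw": 0.3},{"linear": [-150,49,45],"twist": 0,"claw": 0.3},{"linear": [-158,52,35],"twist": 0,"claw": 0.3},{"linear": [-158,52,25],"twist": 0,"claw": 0.3},{"linear": [-158,52,18],"twist": 0,"claw": 0.3},{"linear": [-158,52,18],"twist": 0,"claw": 0.3}]'

```text
clock: 3.32
position: [0.3659, -0.2556, 0.0528]
ee_rot: [-0.0, 0.879, 0.476, -0.0]
contact_force: [-0.0, -0.1, -1.7]
width: 0.0559
gripper_force: 33.0
```

Run:
```python
from h import *
for i in range(4):
    s=sensors.get_state();print(s["clock"],s["position"].round(4) if hasattr(s["position"],'round') else s["position"],s["contact_force"]);im=eyes.get_image("wrist")[:,:,::-1]
cv2.imwrite("pics/w2.png",im)
```

```text
3.3167 [ 0.3659 -0.2556  0.0528] [-0.0147936  -0.05611238 -1.67992756]
3.3667 [ 0.3665 -0.256   0.0533] [ 0.09645435 -0.5324841   0.39970674]
3.4167 [ 0.3669 -0.2563  0.0536] [ 0.41759904 -0.25047771 -1.0469405 ]
3.4667 [ 0.3671 -0.2565  0.0537] [-0.06241439  0.8620227  -1.92148591]
```

View pics/w2.png

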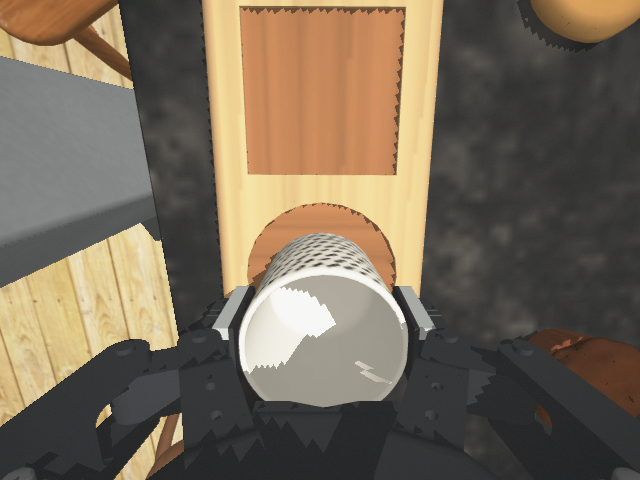

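The cup is upright in the fingers, over the round recess and centred sideways (cup column 322, recess column 322). Next I lower it and watch the force.

>>> drive_tool --deltas '[{"linear": [-1,0,-4],"twist": 0,"claw": 0.3},{"linear": [-1,0,-6],"twist": 0,"claw": 0.3},{"linear": [-1,0,-8],"twist": 0,"claw": 0.3},{"linear": [-1,0,-8],"twist": 0,"claw": 0.3},{"linear": [-1,0,-9],"twist": 0,"claw": 0.3},{"linear": [-1,0,-9],"twist": 0,"claw": 0.3}]'

```text
clock: 4.02
position: [0.3653, -0.256, 0.0462]
ee_rot: [0.0, 0.879, 0.476, -0.0]
contact_force: [-3.4, 3.4, 19.4]
width: 0.0564
gripper_force: 34.3
```

Contact at about 19 N, so the cup is seated. Release, then rise and go over the jam jar for a look at the jar, brownie and plain tray.

>>> drive_tool --deltas '[{"linear": [-1,0,-8],"twist": 0,"claw": 0.6},{"linear": [-1,0,-7],"twist": 0,"claw": 1},{"linear": [-1,0,-7],"twist": 0,"claw": 1},{"linear": [-1,0,-7],"twist": 0,"claw": 1},{"linear": [-1,0,30],"twist": 0,"claw": 1},{"linear": [-1,0,70],"twist": 0,"claw": 1},{"linear": [-1,0,110],"twist": 0,"claw": 1},{"linear": [20,10,140],"twist": 0,"claw": 1},{"linear": [50,25,160],"twist": 0,"claw": 1},{"linear": [82,42,180],"twist": 0,"claw": 1},{"linear": [115,58,189],"twist": 0,"claw": 1},{"linear": [150,75,189],"twist": 0,"claw": 1}]'

```text
clock: 5.02
position: [0.5178, -0.1808, 0.2361]
ee_rot: [0.002, 0.88, 0.476, 0.001]
contact_force: [1.4, -1.0, 0.2]
width: 0.0854
gripper_force: 0.0
```

>>> drive_tool --deltas '[{"linear": [33,17,0],"twist": 0,"claw": 1},{"linear": [66,34,0],"twist": 0,"claw": 1},{"linear": [99,51,0],"twist": 0,"claw": 1},{"linear": [99,51,0],"twist": 0,"claw": 1},{"linear": [99,51,0],"twist": 0,"claw": 1}]'

```text
clock: 5.43
position: [0.6155, -0.1288, 0.2317]
ee_rot: [-0.001, 0.879, 0.477, -0.001]
contact_force: [-0.2, -0.8, 0.1]
width: 0.0855
gripper_force: 0.0
```

Run:
```python
from h import *
import pickle
for i in range(2): eyes.get_image("wrist")
s=sensors.get_state();m=eyes.camera_model("wrist");im=eyes.get_image("wrist")[:,:,::-1]
print(s["clock"],s["position"],s["ee_rot"])
cv2.imwrite("pics/w3.png",im);pickle.dump(m,open("w3.pkl","wb"))
```

```text
5.5333 [ 0.61347232 -0.13000898  0.23245993] [-5.45128956e-04  8.79390644e-01  4.76099577e-01 -9.94976794e-04]
```

View pics/w3.png

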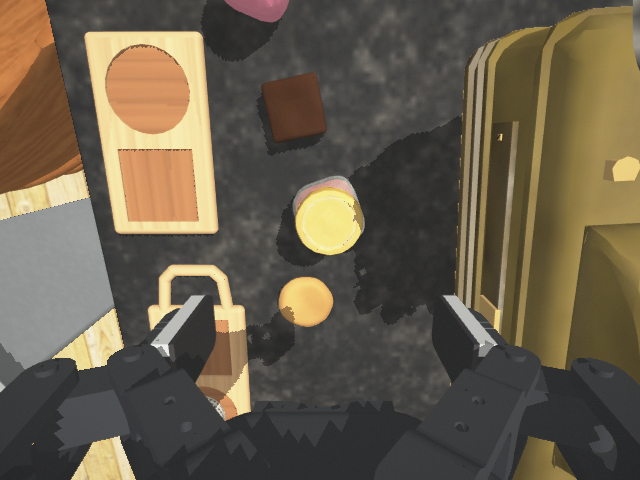

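Wrist view: the brownie top is at about (296,106). The yellow-lidded jar's lid is at (328,221), with red contents showing above it. The plain tray's round recess is at (148,89) and the square one at (159,185).

Run:
```python
from h import *
import pickle
m=pickle.load(open("w3.pkl","rb"))
im=cv2.imread("pics/w3.png");hsv=cv2.cvtColor(im,cv2.COLOR_BGR2HSV)
def comps(mask,z,roi):
    x0,x1,y0,y1=roi;k=np.zeros_like(mask,np.uint8);k[y0:y1,x0:x1]=mask[y0:y1,x0:x1];k=cv2.morphologyEx(k,cv2.MORPH_OPEN,np.ones((3,3)))
    n,l,st,c=cv2.connectedComponentsWithStats(k);out=[]
    for i in range(1,n):
        if st[i,4]>800: p=ray(m,*c[i],z);out.append(p);print(st[i],c[i].round(1),np.round(p*1000,1))
    return out,l,st
P,_,_=comps((hsv[...,0]<14)&(hsv[...,1]>90)&(hsv[...,2]>120),.0095,(95,210,40,230))
d=P[0]-P[1];print("plain",np.linalg.norm(d)*1000,np.degrees(np.arctan2(d[1],d[0]))-90)
print("lid");comps((hsv[...,0]>20)&(hsv[...,0]<32)&(hsv[...,1]>100)&(hsv[...,2]>150),.069,(280,380,150,270))
print("brownie",hsv[100,300],hsv[110,267],hsv[140,300],hsv[60,300])
br=(hsv[...,0]<14)&(hsv[...,1]>100)&(hsv[...,2]>60)
o,l,st=comps(br,.026,(240,350,60,160))
i=np.argmax(st[1:,4])+1;r=cv2.minAreaRect(cv2.findContours((l==i).astype(np.uint8),0,2)[0][0].reshape(-1,1,2));b=cv2.boxPoints(r)
q=np.array([ray(m,*p,.026)[:2] for p in b]);print(b.round(1).tolist(),(q.mean(0)*1000).round(1),[(round(float(np.degrees(np.arctan2(*(q[i]-q[i-1])[::-1]))),1),round(float(np.linalg.norm(q[i]-q[i-1]))*1000,1)) for i in range(4)])
```

```text
[ 107   47   82   87 5502] [147.2  89.2] [538.8  48.2   9.5]
[ 122  149   76   72 4577] [158.8 184.9] [491.6 -24.    9.5]
plain 86.3159614326 -33.181278557334224
lid
[ 305  200   48   46 1739] [328.8 222.5] [ 615.8 -133.3   69. ]
brownie [ 11 136  86] [ 11 122  65] [90 11 45] [30 18 83]
[ 262   73   65   68 3315] [294.3 106.6] [642.  -38.6  26. ]
[[260.5, 82.30000305175781], [315.29998779296875, 71.30000305175781], [327.20001220703125, 131.1999969482422], [272.3999938964844, 142.10000610351562]] [641.4 -38.9] [(66.4, 50.3), (-22.8, 47.8), (-111.3, 49.9), (157.7, 49.9)]
```

>>> drive_tool --deltas '[{"linear": [9,30,0],"twist": 5,"claw": 1},{"linear": [18,60,0],"twist": 10,"claw": 1},{"linear": [27,90,-20],"twist": 10,"claw": 1},{"linear": [27,90,-60],"twist": 10,"claw": 1},{"linear": [27,90,-100],"twist": 10,"claw": 1},{"linear": [27,90,-140],"twist": 10,"claw": 1},{"linear": [27,90,-180],"twist": 10,"claw": 1},{"linear": [27,90,-205],"twist": 10,"claw": 1},{"linear": [27,90,-214],"twist": 10,"claw": 1},{"linear": [27,90,-216],"twist": 10,"claw": 1},{"linear": [27,90,-216],"twist": 10,"claw": 1},{"linear": [27,90,-216],"twist": 10,"claw": 1}]'

```text
clock: 6.58
position: [0.6428, -0.0407, 0.0196]
ee_rot: [0.001, 0.835, 0.551, 0.002]
contact_force: [0.8, -0.4, 0.9]
width: 0.0854
gripper_force: 0.0
```

>>> drive_tool --deltas '[{"linear": [-1,1,-2],"twist": 0,"claw": 1},{"linear": [-1,1,-2],"twist": 0,"claw": 0.6},{"linear": [-1,1,-2],"twist": 0,"claw": 0.3},{"linear": [-1,1,-2],"twist": 0,"claw": 0.3},{"linear": [-1,1,-2],"twist": 0,"claw": 0.3},{"linear": [-1,1,-2],"twist": 0,"claw": 0.3},{"linear": [-1,1,-2],"twist": 0,"claw": 0.3},{"linear": [-1,1,-2],"twist": 0,"claw": 0.3},{"linear": [-1,1,-2],"twist": 0,"claw": 0.3}]' --squeeze 30

```text
clock: 7.33
position: [0.6408, -0.0389, 0.0164]
ee_rot: [0.001, 0.835, 0.551, 0.001]
contact_force: [-0.6, -0.7, 6.3]
width: 0.0491
gripper_force: 32.1
```

>>> drive_tool --deltas '[{"linear": [0,0,35],"twist": 0,"claw": 0.3},{"linear": [0,0,70],"twist": 0,"claw": 0.3},{"linear": [-12,-8,100],"twist": 0,"claw": 0.3},{"linear": [-42,-27,100],"twist": -3,"claw": 0.3},{"linear": [-75,-48,100],"twist": -6,"claw": 0.3},{"linear": [-108,-69,100],"twist": -10,"claw": 0.3},{"linear": [-141,-90,100],"twist": -10.5,"claw": 0.3},{"linear": [-174,-111,100],"twist": -10.5,"claw": 0.3},{"linear": [-205,-131,90],"twist": -10.5,"claw": 0.3},{"linear": [-225,-144,65],"twist": -10.5,"claw": 0.3},{"linear": [-227,-145,40],"twist": -10.5,"claw": 0.3},{"linear": [-227,-145,30],"twist": -10.5,"claw": 0.3}]'

```text
clock: 8.33
position: [0.4098, -0.1835, 0.0432]
ee_rot: [-0.002, 0.882, 0.471, -0.001]
contact_force: [-0.1, 0.2, -0.0]
width: 0.0491
gripper_force: 31.8
```

>>> drive_tool --deltas '[{"linear": [0,0,-5],"twist": 0,"claw": 0.3},{"linear": [0,0,-10],"twist": 0,"claw": 0.3},{"linear": [0,0,-12],"twist": 0,"claw": 0.3},{"linear": [0,0,-12],"twist": 0,"claw": 0.3},{"linear": [0,0,-12],"twist": 0,"claw": 0.3}]'

```text
clock: 8.75
position: [0.414, -0.184, 0.0338]
ee_rot: [0.001, 0.881, 0.472, 0.0]
contact_force: [-0.5, -1.0, -0.9]
width: 0.0492
gripper_force: 31.7
```

Run:
```python
from h import *
im=eyes.get_image("wrist")[:,:,::-1];s=sensors.get_state();print(s["clock"],s["position"],s["contact_force"])
cv2.imwrite("pics/w4.png",im)
```

```text
8.8 [ 0.41404153 -0.18402632  0.03389072] [ 0.11163836  0.08465093 -0.49030682]
```

View pics/w4.png

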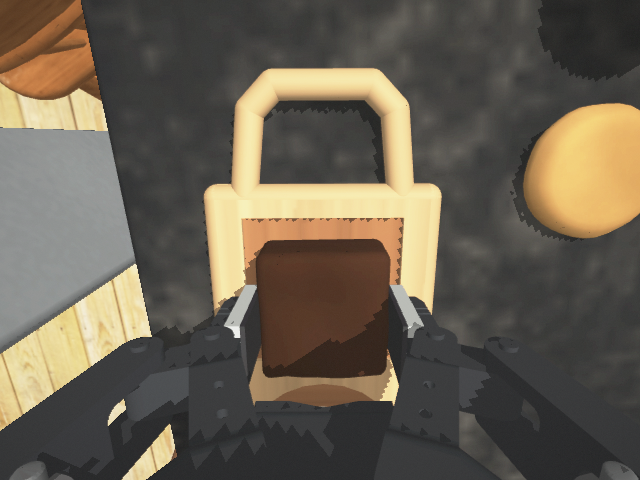

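The brownie is square to the recess, column 324 against the recess at 322. I lower it the last 9 mm and watch the force.

>>> drive_tool --deltas '[{"linear": [-1,0,-4],"twist": 0,"claw": 0.3},{"linear": [-1,0,-7],"twist": 0,"claw": 0.3},{"linear": [-1,0,-8],"twist": 0,"claw": 0.3},{"linear": [-1,0,-9],"twist": 0,"claw": 0.3},{"linear": [-1,0,-9],"twist": 0,"claw": 0.3}]'

```text
clock: 9.22
position: [0.4121, -0.1837, 0.0253]
ee_rot: [-0.0, 0.881, 0.472, -0.0]
contact_force: [-2.9, 1.6, 12.0]
width: 0.0494
gripper_force: 33.1
```

>>> drive_tool --deltas '[{"linear": [0,0,1],"twist": 0,"claw": 0.6},{"linear": [0,0,1],"twist": 0,"claw": 1},{"linear": [0,0,1],"twist": 0,"claw": 1},{"linear": [0,0,1],"twist": 0,"claw": 1},{"linear": [0,0,40],"twist": 0,"claw": 1},{"linear": [0,0,80],"twist": 0,"claw": 1},{"linear": [0,0,120],"twist": 0,"claw": 1},{"linear": [0,0,160],"twist": 0,"claw": 1},{"linear": [0,0,200],"twist": 0,"claw": 1},{"linear": [0,0,210],"twist": 0,"claw": 1},{"linear": [0,0,210],"twist": 0,"claw": 1}]'

```text
clock: 10.13
position: [0.4142, -0.1851, 0.2377]
ee_rot: [0.004, 0.881, 0.472, 0.002]
contact_force: [1.6, -0.1, -0.1]
width: 0.0855
gripper_force: 0.0
```

Run:
```python
from h import *
import pickle
s=sensors.get_state();m=eyes.camera_model("wrist");im=eyes.get_image("wrist")[:,:,::-1]
print(s["clock"],s["position"]);pickle.dump(m,open("w5.pkl","wb"))
cv2.imwrite("pics/w5.png",im)
```

```text
10.1333 [ 0.41415205 -0.18510076  0.23765261]
```

View pics/w5.png

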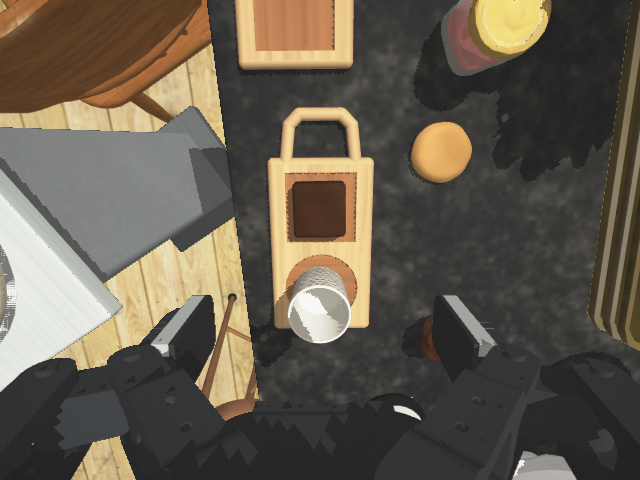

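The handled tray looks right: the brownie (319,209) lies flat inside the square recess at (321,207), and the cup's rim is at (319,313) over the round recess. I check the cup numerically and then go to the jar.

Run:
```python
from h import *
import pickle
m=pickle.load(open("w5.pkl","rb"))
for n,u,v,z in[("cup rim",319,313,.071),("hs",321,207,.0105),("brownie top",319,209,.035)]: print(n,np.round(ray(m,u,v,z)*1000,1))
print(proj(m,[.3655,-.2563,.071]),proj(m,[.3655,-.2563,.009]))
```

```text
cup rim [ 364.4 -254.3   71. ]
hs [ 413.3 -184.7   10.5]
brownie top [ 413.2 -181.4   35. ]
[321.26290707 313.99405451] [321.06221527 286.7212706 ]
```

>>> drive_tool --deltas '[{"linear": [34,8,0],"twist": 0,"claw": 1},{"linear": [68,17,0],"twist": 0,"claw": 1},{"linear": [102,25,0],"twist": 0,"claw": 1},{"linear": [136,34,0],"twist": 0,"claw": 1},{"linear": [170,42,0],"twist": 0,"claw": 1},{"linear": [203,50,-10],"twist": 0,"claw": 1},{"linear": [203,50,-45],"twist": 0,"claw": 1},{"linear": [203,50,-85],"twist": 0,"claw": 1},{"linear": [203,50,-125],"twist": 0,"claw": 1},{"linear": [203,50,-165],"twist": 0,"claw": 1},{"linear": [203,50,-190],"twist": 0,"claw": 1},{"linear": [203,50,-198],"twist": 0,"claw": 1}]'

```text
clock: 11.18
position: [0.6092, -0.1319, 0.0282]
ee_rot: [-0.006, 0.881, 0.472, -0.005]
contact_force: [-0.7, 0.5, -0.9]
width: 0.0851
gripper_force: 0.0
```

>>> drive_tool --deltas '[{"linear": [0,0,0],"twist": 0,"claw": 1},{"linear": [0,0,0],"twist": 0,"claw": 1},{"linear": [0,0,0],"twist": 0,"claw": 1},{"linear": [0,0,0],"twist": 0,"claw": 0.6},{"linear": [0,0,0],"twist": 0,"claw": 0.4},{"linear": [0,0,0],"twist": 0,"claw": 0.4},{"linear": [0,0,0],"twist": 0,"claw": 0.4},{"linear": [0,0,0],"twist": 0,"claw": 0.4},{"linear": [0,0,0],"twist": 0,"claw": 0.4},{"linear": [0,0,0],"twist": 0,"claw": 0.4}]' --squeeze 40

```text
clock: 12.02
position: [0.6163, -0.1342, 0.0391]
ee_rot: [0.001, 0.881, 0.472, 0.001]
contact_force: [-1.7, 0.6, 5.5]
width: 0.0628
gripper_force: 42.0
```

>>> drive_tool --deltas '[{"linear": [0,0,20],"twist": 0,"claw": 0.4},{"linear": [0,0,40],"twist": 0,"claw": 0.4},{"linear": [-6,15,50],"twist": 0,"claw": 0.4},{"linear": [-19,45,50],"twist": 0,"claw": 0.4},{"linear": [-33,78,50],"twist": 0,"claw": 0.4},{"linear": [-46,111,50],"twist": 0,"claw": 0.4},{"linear": [-60,144,50],"twist": 0,"claw": 0.4},{"linear": [-72,172,45],"twist": 0,"claw": 0.4},{"linear": [-76,182,35],"twist": 0,"claw": 0.4},{"linear": [-76,182,25],"twist": 0,"claw": 0.4},{"linear": [-76,182,18],"twist": 0,"claw": 0.4},{"linear": [-76,182,18],"twist": 0,"claw": 0.4}]'

```text
clock: 13.02
position: [0.5384, 0.0479, 0.0531]
ee_rot: [-0.0, 0.881, 0.472, -0.001]
contact_force: [-0.3, -1.2, -3.1]
width: 0.062
gripper_force: 44.7
```

Run:
```python
from h import *
for i in range(3): im=eyes.get_image("wrist")[:,:,::-1]
s=sensors.get_state();print(s["clock"],s["position"],s["contact_force"],s["width"])
cv2.imwrite("pics/w6.png",im)
```

```text
13.1667 [0.54003613 0.04719501 0.05444002] [ 0.42700511  0.31182045 -3.20951126] 0.06221796428343213
```

View pics/w6.png

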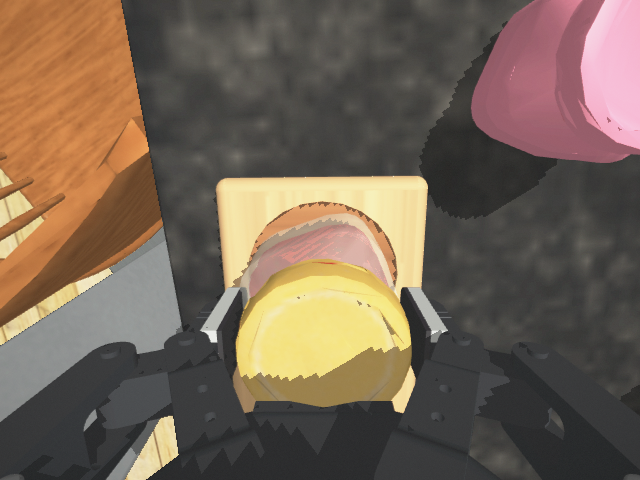

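The jar is held upright over the plain tray's round recess, lid column 323 against the recess at 322. I lower it.

>>> drive_tool --deltas '[{"linear": [-1,1,-4],"twist": 0,"claw": 0.4},{"linear": [-1,1,-6],"twist": 0,"claw": 0.4},{"linear": [-1,1,-8],"twist": 0,"claw": 0.4},{"linear": [-1,1,-9],"twist": 0,"claw": 0.4},{"linear": [-1,1,-9],"twist": 0,"claw": 0.4}]'

```text
clock: 13.58
position: [0.5386, 0.0486, 0.048]
ee_rot: [0.001, 0.882, 0.472, 0.001]
contact_force: [-5.1, -0.4, 15.5]
width: 0.0625
gripper_force: 46.4
```

>>> drive_tool --deltas '[{"linear": [0,0,1],"twist": 0,"claw": 0.8},{"linear": [0,0,1],"twist": 0,"claw": 1},{"linear": [0,0,1],"twist": 0,"claw": 1},{"linear": [0,0,1],"twist": 0,"claw": 1},{"linear": [0,0,35],"twist": 0,"claw": 1},{"linear": [0,0,75],"twist": 0,"claw": 1},{"linear": [0,0,115],"twist": 0,"claw": 1},{"linear": [0,0,155],"twist": 0,"claw": 1},{"linear": [0,0,185],"twist": 0,"claw": 1},{"linear": [0,0,190],"twist": 0,"claw": 1},{"linear": [0,0,190],"twist": 0,"claw": 1}]'

```text
clock: 14.5
position: [0.5398, 0.049, 0.2378]
ee_rot: [0.001, 0.882, 0.472, 0.002]
contact_force: [-0.3, 0.0, -0.4]
width: 0.0855
gripper_force: 0.0
```

Run:
```python
from h import *
import pickle
s=sensors.get_state();m=eyes.camera_model("wrist");im=eyes.get_image("wrist")[:,:,::-1]
print(s["clock"],s["position"]);pickle.dump(m,open("w7.pkl","wb"))
cv2.imwrite("pics/w7.png",im)
```

```text
14.5 [0.53980261 0.04904462 0.23776431]
```

>>> drive_tool --deltas '[{"linear": [-8,-38,0],"twist": 0,"claw": 1},{"linear": [-16,-76,0],"twist": 0,"claw": 1},{"linear": [-24,-115,0],"twist": 0,"claw": 1},{"linear": [-32,-153,0],"twist": 0,"claw": 1},{"linear": [-40,-191,0],"twist": 0,"claw": 1},{"linear": [-49,-229,0],"twist": 0,"claw": 1},{"linear": [-57,-267,0],"twist": 0,"claw": 1},{"linear": [-65,-305,0],"twist": 0,"claw": 1},{"linear": [-73,-344,0],"twist": 0,"claw": 1},{"linear": [-81,-382,0],"twist": 0,"claw": 1},{"linear": [-89,-420,0],"twist": 0,"claw": 1},{"linear": [-89,-420,0],"twist": 0,"claw": 1}]'

```text
clock: 15.55
position: [0.4469, -0.3775, 0.2318]
ee_rot: [-0.0, 0.883, 0.47, -0.002]
contact_force: [-0.4, 0.3, 0.0]
width: 0.0853
gripper_force: 0.0
```

Run:
```python
from h import *
import pickle
for i in range(3): eyes.get_image("wrist")
s=sensors.get_state();m=eyes.camera_model("wrist");im=eyes.get_image("wrist")[:,:,::-1]
print(s["clock"],s["position"],s["ee_rot"]);pickle.dump(m,open("w8.pkl","wb"))
a=cv2.imread("pics/w7.png")
cv2.imwrite("pics/w8.png",cv2.resize(np.hstack([a[100:460,120:560],im[100:460,120:560]]),None,fx=.9,fy=.9))
cv2.imwrite("pics/w8full.png",im)
```

```text
15.7 [ 0.44825194 -0.37019405  0.23264778] [-2.71797304e-03  8.81836183e-01  4.71547885e-01 -3.88562344e-04]
```

View pics/w8.png

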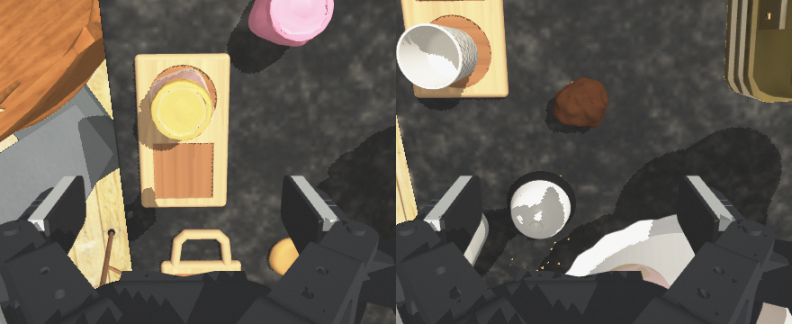

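Run:
```python
from h import *
import pickle
m=pickle.load(open("w8.pkl","rb"));im=cv2.imread("pics/w8full.png");hsv=cv2.cvtColor(im,cv2.COLOR_BGR2HSV)
k=((hsv[...,0]<16)&(hsv[...,1]>100)&(hsv[...,2]>40)).astype(np.uint8);k[:170]=0;k[260:]=0;k[:,:280]=0;k[:,380:]=0
n,l,st,c=cv2.connectedComponentsWithStats(k);i=np.argmax(st[1:,4])+1
x,y,w,h,_=st[i];print(st[i],c[i]);
for p in (c[i],(x+w/2,y+h/2)):print(np.round(ray(m,*p,.036)*1000,1))
print("size",1000*np.linalg.norm(ray(m,x,y,.036)-ray(m,x+w,y,.036)))
m=pickle.load(open("w7.pkl","rb"));im=cv2.imread("pics/w7.png")
print("jar lid",np.round(ray(m,120+182/.9,100+110/.9,.078)*1000,1))
```

```text
[ 294  186   63   56 2661] [325.7903044  214.41826381]
[ 448.4 -371.5   36. ]
[ 448.4 -371.    36. ]
size 56.45473257505674
jar lid [539.4  49.6  78. ]
```

>>> drive_tool --deltas '[{"linear": [0,0,-40],"twist": 0,"claw": 1},{"linear": [0,0,-80],"twist": 0,"claw": 1},{"linear": [0,0,-120],"twist": 0,"claw": 1},{"linear": [0,0,-160],"twist": 0,"claw": 1},{"linear": [0,0,-190],"twist": 0,"claw": 1},{"linear": [0,0,-207],"twist": 0,"claw": 1},{"linear": [0,0,-210],"twist": 0,"claw": 1},{"linear": [0,0,-210],"twist": 0,"claw": 1},{"linear": [0,0,-210],"twist": 0,"claw": 1}]'

```text
clock: 16.5
position: [0.4502, -0.3705, 0.0262]
ee_rot: [0.001, 0.881, 0.473, 0.0]
contact_force: [0.1, -0.7, -0.2]
width: 0.0855
gripper_force: 0.0
```

>>> drive_tool --deltas '[{"linear": [0,0,0],"twist": 0,"claw": 0.8},{"linear": [0,0,0],"twist": 0,"claw": 0.5},{"linear": [0,0,0],"twist": 0,"claw": 0.3},{"linear": [0,0,0],"twist": 0,"claw": 0.3},{"linear": [0,0,0],"twist": 0,"claw": 0.3},{"linear": [0,0,0],"twist": 0,"claw": 0.3},{"linear": [0,0,0],"twist": 0,"claw": 0.3},{"linear": [0,0,0],"twist": 0,"claw": 0.3}]' --squeeze 30

```text
clock: 17.17
position: [0.4499, -0.3714, 0.0271]
ee_rot: [0.001, 0.882, 0.472, 0.001]
contact_force: [-0.7, 2.6, 6.8]
width: 0.0526
gripper_force: 30.6
```

>>> drive_tool --deltas '[{"linear": [0,0,25],"twist": 0,"claw": 0.3},{"linear": [0,0,55],"twist": 0,"claw": 0.3},{"linear": [2,15,80],"twist": 0,"claw": 0.3},{"linear": [6,50,85],"twist": 0,"claw": 0.3},{"linear": [11,88,85],"twist": 0,"claw": 0.3},{"linear": [15,126,85],"twist": 0,"claw": 0.3},{"linear": [20,164,85],"twist": 0,"claw": 0.3},{"linear": [25,202,85],"twist": 0,"claw": 0.3},{"linear": [29,240,85],"twist": 0,"claw": 0.3},{"linear": [34,278,85],"twist": 0,"claw": 0.3},{"linear": [38,312,85],"twist": 0,"claw": 0.3},{"linear": [41,334,85],"twist": 0,"claw": 0.3}]'

```text
clock: 18.17
position: [0.4898, -0.0339, 0.1108]
ee_rot: [-0.0, 0.881, 0.473, 0.0]
contact_force: [-0.5, -0.1, -0.6]
width: 0.0526
gripper_force: 32.1
```

>>> drive_tool --deltas '[{"linear": [2,12,0],"twist": 0,"claw": 0.3},{"linear": [2,12,-15],"twist": 0,"claw": 0.3},{"linear": [2,12,-35],"twist": 0,"claw": 0.3},{"linear": [2,12,-55],"twist": 0,"claw": 0.3},{"linear": [2,12,-67],"twist": 0,"claw": 0.3},{"linear": [2,12,-67],"twist": 0,"claw": 0.3},{"linear": [2,12,-67],"twist": 0,"claw": 0.3}]'

```text
clock: 18.75
position: [0.4921, -0.0255, 0.0431]
ee_rot: [-0.0, 0.882, 0.472, -0.0]
contact_force: [-0.1, -0.5, -1.3]
width: 0.0524
gripper_force: 32.1
```

Run:
```python
from h import *
s=sensors.get_state();print(s["clock"],s["position"],s["contact_force"],s["width"])
cv2.imwrite("pics/w9.png",eyes.get_image("wrist")[:,:,::-1])
```

```text
18.75 [ 0.49208903 -0.02546458  0.04311272] [-0.09906594 -0.50065724 -1.28265413] 0.052424028481831225
```

View pics/w9.png

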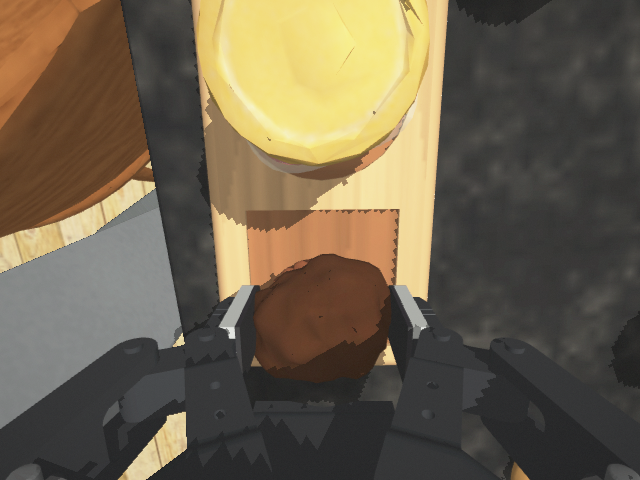

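The muffin is upright over the square recess (muffin column 322, recess column 322) with the jar clear of it. I lower it.

>>> drive_tool --deltas '[{"linear": [0,1,-4],"twist": 0,"claw": 0.3},{"linear": [0,1,-6],"twist": 0,"claw": 0.3},{"linear": [0,1,-7],"twist": 0,"claw": 0.3},{"linear": [0,1,-8],"twist": 0,"claw": 0.3},{"linear": [0,1,-8],"twist": 0,"claw": 0.3},{"linear": [0,1,-8],"twist": 0,"claw": 0.3}]'

```text
clock: 19.3
position: [0.4925, -0.024, 0.0361]
ee_rot: [0.0, 0.881, 0.472, 0.0]
contact_force: [-1.0, 0.9, 5.9]
width: 0.0522
gripper_force: 32.5
```

Contact is felt (6 N). Release, rise and back off for a final check.

>>> drive_tool --deltas '[{"linear": [0,0,-1],"twist": 0,"claw": 0.4},{"linear": [0,0,-1],"twist": 0,"claw": 0.7},{"linear": [0,0,-1],"twist": 0,"claw": 1},{"linear": [0,0,-1],"twist": 0,"claw": 1},{"linear": [0,0,0],"twist": 0,"claw": 1},{"linear": [0,0,30],"twist": 0,"claw": 1},{"linear": [0,0,70],"twist": 0,"claw": 1},{"linear": [0,0,110],"twist": 0,"claw": 1},{"linear": [0,0,150],"twist": 0,"claw": 1},{"linear": [0,0,190],"twist": 0,"claw": 1},{"linear": [-15,-30,200],"twist": 0,"claw": 1},{"linear": [-30,-60,200],"twist": 0,"claw": 1}]'

```text
clock: 20.3
position: [0.4649, -0.0844, 0.2395]
ee_rot: [0.003, 0.881, 0.474, 0.003]
contact_force: [0.6, -0.5, -1.2]
width: 0.0859
gripper_force: 0.0
```

>>> drive_tool --deltas '[{"linear": [-10,-20,0],"twist": 0,"claw": 1},{"linear": [-10,-20,0],"twist": 0,"claw": 1},{"linear": [-10,-20,0],"twist": 0,"claw": 1}]'

```text
clock: 20.55
position: [0.4519, -0.1045, 0.2353]
ee_rot: [-0.0, 0.882, 0.471, 0.0]
contact_force: [0.7, 0.7, 0.3]
width: 0.0855
gripper_force: 0.0
```

Run:
```python
from h import *
s=sensors.get_state();print(s["clock"],s["position"],s["contact_force"])
m=eyes.camera_model("wrist");a=eyes.get_image("wrist")[:,:,::-1];b=eyes.get_image("scene")[:,:,::-1]
for p in ([.4916,-.0245,.009],[.4916,-.0245,.045]):print(proj(m,p))
b=cv2.resize(b[190:330,150:430],(400,200))
o=np.zeros((600,640,3),np.uint8);o[:400]=a[:400];o[400:,:400]=b
cv2.imwrite("pics/f.png",o)
```

```text
20.55 [ 0.45188594 -0.1044912   0.235306  ] [0.73045774 0.72163578 0.33771553]
[311.3289748  112.85118821]
[309.9883973  110.06778894]
```

View pics/f.png

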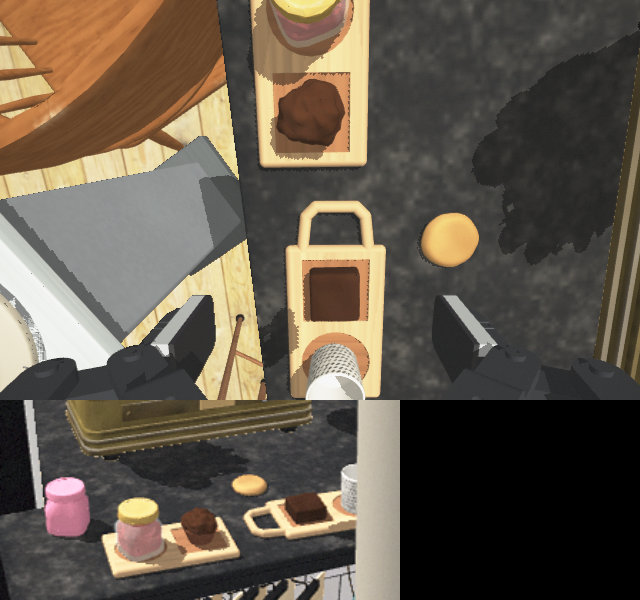

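The muffin (310,112) sits in the square recess at (312,113). Jar, brownie (335,294) and cup are all upright in their recesses, and the biscuit (450,240) has not moved. The job is ready to hand in.

```bash
python3 -c "
from rig import manip
print(manip.sign_off())"
```

```text
the job is handed in; nothing more can be done
None
```

I handed the job in at about 20.6 s: cup and brownie are seated on the handled tray, jam jar and muffin on the plain tray, the biscuit is where it was, and the bell was never touched.

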